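# Reload the label dispenser

### The job

The label dispenser on the bar has run out. Pull the black cap off its spindle and set it aside, lift off the bare cardboard core and put it in the small round white dish, then take the roll of pink labels out of the sloping caddy, slide it down over the upright spindle until it sits flat on the turntable, and put the cap back on the spindle, open side down, until it rests on the roll. Leave the mint-green roll in its bay and do not disturb the shaker, the glass tumbler or the pot of picks.

Things in the scene. Friction and masses are not known exactly. Their poses are not given: they have to be found in the camera images.
- spindle_seat (a point): Foot of the dispenser's upright steel spindle: on its axis, at the top face of the aluminium turntable disc (52 mm across, 20 mm above the bar). The spindle is 14 mm thick and stands 70 mm above this point; its top 8 mm taper to 6 mm. z up, x along the base plate to its far end; it does not turn or give.
- dispenser: Label dispenser, fixed to the bar: black base plate 196x112 mm, 12 mm high. Origin under the spindle, z up. The base reaches x -62 to +134 mm, y +-56 mm. At its +x end stand a guide pin at x 78, y 36 mm and an upright aluminium peel plate at x 116 to 123, y -42 to 28 mm, both 64 mm tall.
- cap_center (a point): Black ribbed push-on cap, a plain round knob 32 mm across and 44 mm tall, 45 g. A blind bore 17 mm wide and 25 mm deep opens in its underside; the closed top bears a grey ring. Point on its axis half-way up; z from open end to closed top. Starts on the spindle, resting loosely on the core by its own weight; on a seated roll this point is again 72 mm above the turntable.
- core_center (a point): Bare brown cardboard core: a tube 27 mm across with a bore of 19 mm, 50 mm tall, 30 g. Point at its centre, half-way up; z along its axis. It starts standing loose on the turntable, the spindle through it, under the cap.
- roll_pink_center (a point): Full roll of pink labels: a rigid cylinder 56 mm across, 50 mm tall, 85 to 170 g, with a through bore of 19 mm. Point at its centre, half-way up; z along its axis, which at the start leans 32 degrees from vertical toward the caddy's front. Seated on the dispenser the point is 25 mm above the turntable.
- roll_green_center (a point): Roll of mint-green labels, of the pink one's size, in the caddy's other bay; it stays there. Point at its centre, half-way up; z along its axis.
- caddy: Sloping caddy for spare rolls, dark grey sheet steel, fixed to the bar: 200 mm wide (y), 97 mm deep (x), 62 mm tall. Origin under its middle, front to its -x, z up. Its plate rises 32 degrees to the back; the rolls stand on the plate against a front lip 11 mm high, axes at y +48 and -48 mm, either roll in either bay; a rib 6 mm high lies between them. Open above and at the sides.
- dish: Small round white dish for scraps, loose, 0.18 to 0.31 kg: 120 mm across, 36 mm high, inside 96 mm across, floor 5 mm up. Origin at the middle of its underside, z up.
- shaker: Bystander: steel cocktail shaker, upright, 69 mm across, 179 mm tall; origin at the middle of its underside.
- tumbler: Bystander: clear glass tumbler, upright, 78 mm across, 92 mm tall; origin at the middle of its underside.
- pick_pot: Bystander: white pot of paper picks, 133x117 mm, 97 mm tall; origin under it.

How it is judged:
By the outcome, as a careful person would: the job done as asked, in the order asked, and still so for the second after the job is handed in, with the robot touching nothing.
It also fails if it takes over 72 s, if anything falls off the work surface, if the arm or the gripper's body presses on something with over 40 N, if the wrist force passes 120 N, or if a joint passes its speed limit or range.

### The arm

A 6-joint arm with a two-finger parallel gripper is mounted at the origin on a cart in front of the work surface, level with it; the furniture and walls round the work are solid. World frame = base frame: x ahead of the robot, y to its left, z up, the work surface at z = 0. Lengths are in m, angles in rad, forces in N, time in s.
With the tool pointing down it reaches from about 0.375 to 0.9 m from the base axis. Payload 3.1 kg.
Tool frame: the origin (TCP) lies on the centre line of the jaws, within the pads' length; the fingertips stand 8 mm ahead of it and the grasp point (between the pads) lies 11 mm behind it; z points along the fingers, y is the line along which they close (so a half turn about z gives the same grasp; the last joint's range is limited). The gripper opens to 87 mm and grips with 3 to 60 N. Pads are 19 mm wide; open, the fingers measure 117 mm over their backs; the gripper's body (75 mm by 190 mm) begins 51 mm behind the grasp point.
Start: joints at [1.147, 0.527, 1.433, -0, 1.181, -0.178], TCP at [0.152, 0.606, 0.231] pointing down, gripper open.
Joint ranges: [-3.08, 3.08], [-0.75, 2.2], [0.22, 2.44], [-1.43, 4.57], [0, 2.65], [-2.85, 2.85]. Speed limits (rad/s): [2.79, 2.79, 3.14, 3.14, 3.14, 3.14].

### API

Orientations are given as a unit quaternion [x, y, z, w].
In Python, from rig import robot gives the robot as it stands. The module is installed in compiled form; this text tells all that it offers.
- The arm moves only by the tool send_rows, never from a script. Its argument "increments" is one flat list of numbers, 7 for each row, row after row: the turn, a rotation vector about the world's x, y, z in rad, then the shift along the world's x, y, z in cm, then the opening, from 0 (shut) to 1 (fully open). A call has 1 to 20 rows; each row shifts and turns the commanded pose from where the row before left it; what a row does not reach is not made up. A row lasts 1/12 s, in which the tool goes at most 41.7 mm and 7.16 degrees, less where a joint would pass 70% of its speed; a pose out of reach is approached as far as the arm can. A call is refused whole if a number of a shift passes 4.17 or a number of a turn 0.125, either way. A call with a gripper value outside its range is refused whole. The fingers move at their own pace and stop on an object; "newtons" is the grip in N (left out, the last holds). Time passes only in rows, so rows that do not move let the fingers close. It gives the time, the measured TCP pose, the force, the opening and the grip force at its end, in the units of the state.
- robot.get_obs(): the state, without advancing time (a new reading comes with each control period).
- robot.camera(name): name is "scene" or "side" or "wrist"; returns a dict with "image" (420x560x3 uint8, red, green, blue), "range_z" (420x560 float32, m along the optical axis (not along the pixel's ray), 0 where there is no reading), "fx", "fy", "cx", "cy" (pixels), "R" (3x3) and "t" (3): a world point X has camera coordinates R X + t. Camera axes: x right, y down, z forward; pixel columns grow to the right and rows downward; lengths in m; the calibration is good to about 2 mm. A picture is of the moment at which its call begins.
- robot.hand_in(): hands the job in; it is judged then, once.
The state is a dict: "time": time; "q": joint angles; "joint_velocities": joint speeds; "joint_torque": joint torques, N m; "position": TCP position; "tool_rot": TCP orientation; "ft_force": force on the tool from outside, world axes, zero at the start; "moment": the same for the moment, N m; "grip_width": finger opening in m; "grip_force": force on a finger pad.
Only numpy, scipy, OpenCV 4.12 (cv2) and the standard library are available. Lean on these libraries where they do the work, as an engineer would, in place of code of your own. Each camera call takes 0.05 s, during which the arm holds its last target. There are 200 camera calls.

## Working session

There is one attempt and no reset: what is moved stays moved. The work goes in short steps, Python scripts to look and compute and a tool call to move; the robot and the scene stay as the last step left them, time stands still between calls to the robot, and variables do not carry over. Pictures are saved under pics/ and viewed, at most 10 in all, crops included, and the job is handed in when it is done.

Besides the shell and the picture viewer there is one more tool, called after ">>>" in YAML: its name, and indented under it one key for each argument. send_rows: Moves the arm, as the interface text tells. Its arguments: {"type":"object","properties":{"increments":{"type":"array"},"newtons":{"type":"number"}},"required":["increments"]}

```bash
mkdir -p pics; cat > h.py <<'E'
from rig import robot
import numpy as np, cv2
def cam(n):
    c=robot.camera(n); return c
def pts(c):
    z=c["range_z"]; v,u=np.mgrid[:z.shape[0],:z.shape[1]]
    P=np.stack([(u-c["cx"])/c["fx"]*z,(v-c["cy"])/c["fy"]*z,z],-1)
    W=(P-c["t"])@c["R"]; W[z==0]=np.nan
    return W
def save(c,n): cv2.imwrite("pics/"+n,c["image"][:,:,::-1])
E
python3 - <<'E'
from h import *
a=cam("scene");b=cam("side")
for n,c in(("scene",a),("side",b)):
    np.savez(n+".npz",W=pts(c),**c)
    print(n,-c["R"].T@c["t"])
im=np.hstack([a["image"],b["image"]])
save(a,"s0.png");save(b,"d0.png")
o=robot.get_obs();print(o["position"],o["tool_rot"],o["grip_width"],o["time"],o["ft_force"])
E
```

```text
scene [-0.12068584 -0.42389654  0.87655255]
side [0.29385533 0.81094362 0.49893503]
[0.15178253 0.60561788 0.22965904] [ 1.22572008e-01  9.92459127e-01 -9.47556410e-04 -2.94662514e-04] 0.08738986944177399 0.1 [ 0.64450177  0.72916269 -0.29365354]
```

View pics/s0.png

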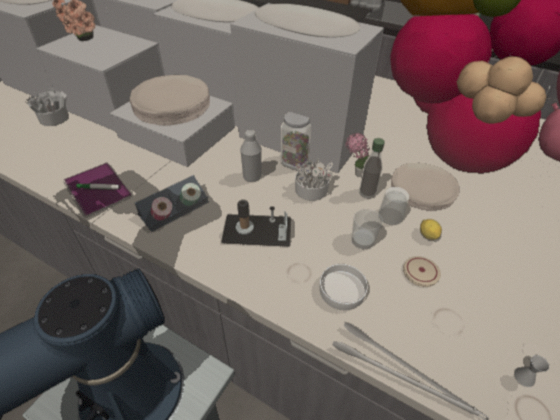

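View pics/d0.png

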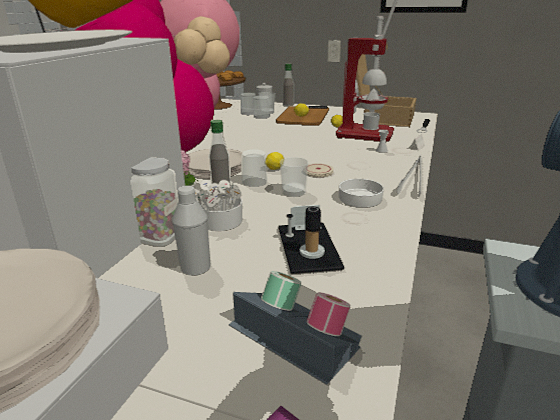

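Scene view: the cap is at (243,208), turntable (245,227), pink roll (162,207), green roll (191,190), dish (344,287). Side view: the cap is at (313,218), pink roll (329,313), dish (361,192).

```bash
python3 - <<'E'
import numpy as np,cv2
from scipy.optimize import least_squares
for n,pl in(("scene",dict(cap=(243,205),core=(244,220),base1=(228,238),dish=(344,289),pink=(162,207),green=(191,190),shaker=(251,160),tumb=(364,235),pot=(312,180),lipL=(140,207),bar=(290,250))),("side",dict(cap=(313,218),core=(312,240),dish=(361,197),pink=(325,318),green=(280,295),shaker=(192,235),pot=(222,212),tumb=(293,175)))):
    d=np.load(n+".npz");W=d["W"];im=d["image"]
    for k,(u,v) in pl.items(): print(n,k,W[v,u].round(3),im[v,u])
    hsv=cv2.cvtColor(im,cv2.COLOR_RGB2HSV)
    # objects by world box
    pz=W[...,2]
    for k,lo,hi in(("pink",165,180),("green",60,90)):
        m=(hsv[...,0]>=lo)&(hsv[...,0]<=hi)&(hsv[...,1]>70)&(pz<0.13)&(pz>0.02)
        c=W[m] if k else 0
        m2=m
        nn,l,s,ce=cv2.connectedComponentsWithStats(m2.astype(np.uint8))
        for i in range(1,nn):
            if s[i,4]>25: print(n,k,s[i],W[l==i].min(0).round(3),W[l==i].max(0).round(3),np.median(W[l==i],0).round(3))
E
```

```text
scene cap [0.494 0.045 0.113] [66 65 61]
scene core [0.491 0.043 0.057] [93 78 60]
scene base1 [0.444 0.069 0.01 ] [54 52 46]
scene dish [ 0.461 -0.284  0.005] [194 188 180]
scene pink [0.419 0.288 0.043] [62 52 43]
scene green [0.503 0.243 0.067] [68 57 46]
scene shaker [0.692 0.151 0.092] [104 100  95]
scene tumb [ 0.607 -0.271  0.064] [146 145 140]
scene pot [ 0.769 -0.032  0.032] [102  97  90]
scene lipL [0.383 0.341 0.047] [59 61 62]
scene bar [ 0.505 -0.1   -0.002] [186 178 163]
scene pink [414  98  17  15 102] [ 1.257 -0.255  0.083] [ 1.294 -0.186  0.13 ] [ 1.27  -0.231  0.113]
scene pink [539 133  21  27 264] [ 1.207 -0.696  0.076] [ 1.271 -0.616  0.13 ] [ 1.225 -0.655  0.11 ]
scene pink [429 136  87  37 801] [ 0.995 -0.565  0.058] [ 1.079 -0.304  0.13 ] [ 1.02  -0.435  0.108]
scene pink [151 209  14  11  59] [0.377 0.255 0.024] [0.397 0.304 0.067] [0.384 0.276 0.043]
scene green [ 77 184  12   4  26] [0.362 0.57  0.02 ] [0.382 0.605 0.029] [0.372 0.593 0.025]
side cap [0.495 0.065 0.102] [31 28 26]
side core [0.496 0.063 0.051] [118  94  61]
side dish [ 0.446 -0.227  0.03 ] 
[... 312 characters left out ...]
129] [ 1.214 -0.9    0.109]
side pink [339 102  19  28 182] [ 0.584 -0.941  0.032] [ 0.648 -0.838  0.13 ] [ 0.617 -0.858  0.074]
side pink [179 122  31  30 517] [ 0.999 -0.468  0.035] [ 1.074 -0.324  0.13 ] [ 1.028 -0.38   0.098]
side pink [366 134  14   5  29] [ 0.482 -0.825  0.02 ] [ 0.53  -0.793  0.032] [ 0.501 -0.802  0.025]
side pink [307 296  25  35 498] [0.401 0.279 0.044] [0.438 0.314 0.086] [0.417 0.299 0.067]
side pink [325 304  25  31 444] [0.377 0.273 0.032] [0.404 0.312 0.083] [0.39  0.296 0.06 ]
side green [263 274  20  31 340] [0.491 0.251 0.048] [0.523 0.281 0.086] [0.506 0.267 0.067]
side green [277 281  22  28 374] [0.468 0.244 0.035] [0.493 0.28  0.084] [0.48  0.264 0.059]
```

>>> send_rows:
  increments: [0,0,-0.107,2.1,-3.3,0.3,1,0,0,-0.107,2.1,-3.3,0.3,1,0,0,-0.107,2.1,-3.3,0.3,1,0,0,-0.107,2.1,-3.3,0.3,1,0,0,-0.107,2.1,-3.3,0.3,1,0,0,-0.107,2.1,-3.3,0.3,1,0,0,-0.107,2.1,-3.3,0.3,1,0,0,-0.107,2.1,-3.3,0.3,1,0,0,-0.107,2.1,-3.3,0.3,1,0,0,-0.107,2.1,-3.3,0.3,1,0,0,-0.107,2.1,-3.3,0.3,1,0,0,-0.107,2.1,-3.3,0.3,1,0,0,-0.107,2.1,-3.3,0.3,1,0,0,-0.107,2.1,-3.3,0.3,1,0,0,-0.107,2.1,-3.3,0.3,1,0,0,-0.107,2.1,-3.3,0.3,1,0,0,0,0,0,0,1,0,0,0,0,0,0,1]
  newtons: 15

```text
time: 1.6
position: [0.4889, 0.0764, 0.2783]
tool_rot: [0.831, 0.556, -0.0, -0.0]
ft_force: [0.4, 0.1, 0.1]
grip_width: 0.0871
grip_force: 0.0
```

```bash
python3 - <<'E'
from h import *
from scipy.spatial.transform import Rotation as R
o=robot.get_obs();print(o["time"],o["position"],o["tool_rot"],o["q"]);M=R.from_quat(o["tool_rot"]).as_matrix();print(M.round(3))
c=cam("wrist");W=pts(c);np.savez("w1.npz",W=W,**c);save(c,"w1.png")
C=-c["R"].T@c["t"];print("cam",C,c["R"].round(3), "in tool", M.T@(C-o["position"]))
E
```

```text
1.6 [0.48893827 0.07639993 0.27825094] [ 8.30869556e-01  5.56467198e-01 -7.22578575e-05 -1.84970623e-04] [-7.13473648e-02  2.92014392e-01  1.69138513e+00  2.21718755e-04
  1.15853442e+00  3.19104498e-01]
[[ 0.381  0.925 -0.   ]
 [ 0.925 -0.381  0.   ]
 [ 0.    -0.    -1.   ]]
cam [0.51887517 0.15212813 0.43361188] [[ 0.925 -0.38  -0.002]
 [-0.363 -0.884  0.295]
 [-0.114 -0.273 -0.955]] in tool [ 0.08143608 -0.00120635 -0.1553535 ]
```

View pics/w1.png

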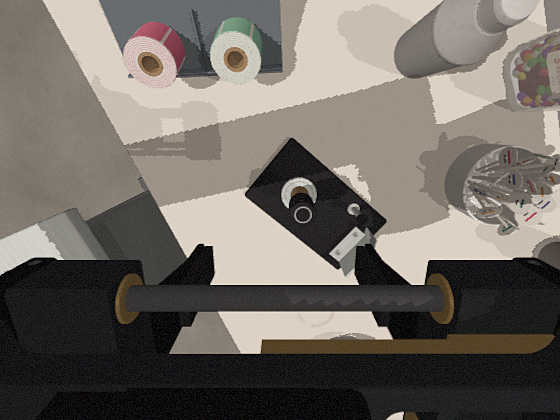

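The wrist view shows the cap ring at (303,214), turntable (299,192), pink roll end face (152,60) with the green one at (236,57), and the peel plate at (348,245).

```bash
cat >> h.py <<'E'
def ray(c,u,v,z):
    d=c["R"].T@np.array([(u-c["cx"])/c["fx"],(v-c["cy"])/c["fy"],1]);C=-c["R"].T@c["t"]
    return C+d*(z-C[2])/d[2]
E
python3 - <<'E'
from h import *
c=dict(np.load("w1.npz"));W=c["W"];im=c["image"];hsv=cv2.cvtColor(im,cv2.COLOR_RGB2HSV)
# cap top from depth
m=(abs(W[...,2]-0.114)<0.006);m[:170]=0;m[240:]=0;m[:,:270]=0;m[:,340:]=0
(x,y),r=cv2.minEnclosingCircle(np.argwhere(m)[:,::-1].astype(np.int32));print("cap px",x,y,r,ray(c,x,y,.114),np.median(W[m],0))
# ring: brighter pixels within the cap
yy,xx=np.mgrid[:420,:560];g=im.mean(-1)
mr=((xx-303)**2+(yy-214)**2<14**2)&(g>75)
cs,_=cv2.findContours(mr.astype(np.uint8),0,2);k=max(cs,key=cv2.contourArea);e=cv2.fitEllipse(k);print("ring",e,ray(c,*e[0],.114))
# turntable
mt=(abs(W[...,2]-0.02)<.005)&(g>110);mt[:170]=0;mt[225:]=0;mt[:,:270]=0;mt[:,325:]=0
cs,_=cv2.findContours(mt.astype(np.uint8),0,2);k=max(cs,key=cv2.contourArea);P=np.array([ray(c,*p[0],.02) for p in k])
(x,y),r=cv2.minEnclosingCircle((P[:,:2]*1e4).astype(np.float32));print("tt",x/1e4,y/1e4,r/1e4)
# roll faces: light pixels
T=[]
for n,(u,v) in dict(pink=(152,60),green=(236,57)).items():
    s=hsv[...,1];
    brown=((xx-u)**2+(yy-v)**2<17**2)&((s>75)|(g<120))
    brown=(cv2.connectedComponents(brown.astype(np.uint8))[1]);brown=brown==brown[v,u]
    mm=((xx-u)**2+(yy-v)**2<30**2)&(s<60)&(g>140)&(W[...,2]>.04)
    l=cv2.connectedComponents(mm.astype(np.uint8))[1]
    b=np.bincount(l[l>0]).argmax();mm=l==b
    cs,_=cv2.findContours(mm.astype(np.uint8),0,2);k=max(cs,key=cv2.contourArea);e=cv2.fitEllipse(cv2.convexHull(k))
    Q=W[mm];md=np.median(Q,0);nrm=np.linalg.svd(Q[np.linalg.norm(Q-md,axis=1)<.035]-md,full_matrices=0)[2][2];nrm*=np.sign(nrm[2])
    mid=(Q.min(0)+Q.max(0))/2
    # ray-plane at ellipse centre
    C=-c["R"].T@c["t"];d=c["R"].T@np.array([(e[0][0]-c["cx"])/c["fx"],(e[0][1]-c["cy"])/c["fy"],1]);t=C+d*((md-C)@nrm)/(d@nrm)
    print(n,mm.sum(),e,"n",nrm,np.degrees(np.arccos(nrm[2])),"top",t,mid,Q.min(0),Q.max(0)); T.append(t)
d=T[1]-T[0];print(d,np.linalg.norm(d),np.degrees(np.arctan2(d[1],d[0])))
E
```

```text
cap px 302.5392761230469 212.7120361328125 13.731327056884766 [0.49990262 0.05126914 0.114     ] [0.49986303 0.05114849 0.11503655]
ring ((302.64129638671875, 214.36024475097656), (16.72391128540039, 17.68584632873535), 85.5605239868164) [0.49928729 0.04936159 0.114     ]
tt 0.499536328125 0.0498315673828125 0.025936053466796876
pink 1581 ((150.00674438476562, 62.11733627319336), (43.54703903198242, 60.03091812133789), 134.33819580078125) n [-0.17443324 -0.49625866  0.85047069] 31.73709934372052 top [0.40396063 0.26789568 0.07518231] [0.40294572 0.2671434  0.07413304] [0.37577877 0.24264588 0.05848645] [0.43011267 0.29164092 0.08977964]
green 1648 ((235.02182006835938, 56.87553405761719), (48.0280876159668, 56.602481842041016), 148.70364379882812) n [-0.18081924 -0.48748546  0.85420275] 31.328231094922376 top [0.4940328  0.23647126 0.0756115 ] [0.493349   0.23792591 0.07353062] [0.46611319 0.21029683 0.05743371] [0.52058482 0.26555499 0.08962753]
[ 0.09007217 -0.03142442  0.00042919] 0.09539745481268468 -19.2328832840342
```

>>> send_rows:
  increments: [0,0,0,0.53,-1.33,-2,0.8,0,0,0,0.53,-1.34,-3.1,0.6,0,0,0,0,0,-3.5,0.6,0,0,0,0,0,-3.5,0.6,0,0,0,0,0,-3.5,0.6,0,0,0,0,0,-2.6,0.6,0,0,0,0,0,-0.93,0.6,0,0,0,0,0,0,0.6,0,0,0,0,0,0,0.3,0,0,0,0,0,0,0.3,0,0,0,0,0,0,0.3,0,0,0,0,0,0,0.3]
  newtons: 15

```text
time: 2.65
position: [0.4998, 0.0515, 0.0888]
tool_rot: [0.83, 0.558, 0.001, 0.001]
ft_force: [-0.1, -0.2, 0.3]
grip_width: 0.0331
grip_force: 0.2
```

```bash
python3 - <<'E'
import numpy as np
W=np.load("scene.npz")["W"].reshape(-1,3)
for p in((0.40,-0.11),(0.38,-0.11),(0.35,-.11),(0.40,-.15),(.4,-.07)):
    m=np.hypot(*(W[:,:2]-p).T)<.008; print(p,m.sum(),W[m,2].round(3)[:6])
m=(W[:,2]>.028)&(W[:,2]<.042)&(abs(W[:,0]-.46)<.1)&(abs(W[:,1]+.285)<.1)
print(W[m].min(0),W[m].max(0))
E
```

```text
(0.4, -0.11) 24 [ 0.001 -0.001  0.    -0.     0.003 -0.002]
(0.38, -0.11) 32 [-0.     0.001  0.002 -0.002 -0.     0.001]
(0.35, -0.11) 349 [ 0.001 -0.001 -0.    -0.     0.001  0.   ]
(0.4, -0.15) 20 [ 0.001 -0.002 -0.004  0.001  0.002 -0.001]
(0.4, -0.07) 19 [ 0.001 -0.001  0.001 -0.001  0.002 -0.001]
[ 0.36000922 -0.36775406  0.02800216] [ 0.51708779 -0.2208903   0.0395656 ]
```

>>> send_rows:
  increments: [0,0,0,0,0,0,0.1,0,0,0,0,0,0,0.1,0,0,0,0,0,1,0.1,0,0,0,0,0,2,0.1,0,0,0,0,0,3,0.1,0,0,0,0,0,3,0.1]
  newtons: 15

```text
time: 3.15
position: [0.4972, 0.0516, 0.178]
tool_rot: [0.83, 0.558, -0.001, -0.001]
ft_force: [0.9, 0.4, -0.6]
grip_width: 0.0317
grip_force: 14.9
```

>>> send_rows:
  increments: [0,0,0,-1.3,-2,0,0.1,0,0,0,-2,-3.3,0,0.1,0,0,0,-2,-3.3,0,0.1,0,0,0,-2,-3.3,-1,0.1,0,0,0,-1.6,-2.4,-2.5,0.1,0,0,0,-1,-1.7,-3.3,0.1,0,0,0,0,0,-3.5,0.1,0,0,0,0,0,-2.9,0.1,0,0,0,0,0,-1.5,0.1,0,0,0,0,0,-0.5,0.1,0,0,0,0,0,0,0.1]

```text
time: 4.07
position: [0.3989, -0.1082, 0.0245]
tool_rot: [0.83, 0.558, -0.001, -0.001]
ft_force: [0.1, 0.2, -0.6]
grip_width: 0.0312
grip_force: 14.9
```

>>> send_rows:
  increments: [0,0,0,0,0,-0.3,0.1,0,0,0,0,0,-0.1,0.1,0,0,0,0,0,-0.1,0.1,0,0,0,0,0,0,0.1]

```text
time: 4.4
position: [0.4002, -0.1086, 0.021]
tool_rot: [0.83, 0.558, 0.0, 0.001]
ft_force: [0.2, -0.3, 0.6]
grip_width: 0.0312
grip_force: 14.9
```

>>> send_rows:
  increments: [0,0,0,0,0,-0.1,0.1,0,0,0,0,0,-0.1,0.1,0,0,0,0,0,-0.1,0.1,0,0,0,0,0,0,0.1]

```text
time: 4.73
position: [0.4004, -0.1087, 0.0181]
tool_rot: [0.83, 0.558, 0.001, 0.001]
ft_force: [0.1, 1.0, 8.5]
grip_width: 0.0317
grip_force: 15.0
```

>>> send_rows:
  increments: [0,0,0,0,0,0,0.55,0,0,0,0,0,0,0.55,0,0,0,0,0,1.5,0.55,0,0,0,0,0,3.5,0.55,0,0,0,0,0,4,0.55,0,0,0,1,1.6,3,0.55,0,0,0,2.1,3.4,0.3,0.55,0,0,0,2.1,3.4,0,0.55,0,0,0,2.1,3.4,0,0.55,0,0,0,1.7,2.7,0,0.55,0,0,0,1,1.5,0,0.55,0,0,0,0,0,0,0.55]

```text
time: 5.73
position: [0.5017, 0.0543, 0.1403]
tool_rot: [0.829, 0.56, 0.001, 0.001]
ft_force: [0.2, -0.5, 0.2]
grip_width: 0.0474
grip_force: 0.0
```

```bash
python3 - <<'E'
from h import *
c=cam("wrist");np.savez("w2.npz",W=pts(c),**c);save(c,"w2.png");print(robot.get_obs()["position"])
E
```

```text
[0.50004558 0.05294374 0.13997538]
```

View pics/w2.png

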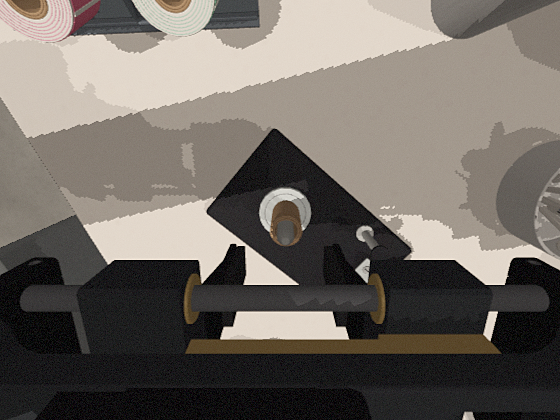

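The core stands on the turntable around the spindle, at (286,225), with the hand directly above. Next I lower to it.

>>> send_rows:
  increments: [0,0,0,0,-0.2,-2,0.55,0,0,0,0,0,-3,0.55,0,0,0,0,0,-2.5,0.55,0,0,0,0,0,-1.4,0.55,0,0,0,0,0,0,0.45,0,0,0,0,0,0,0.3,0,0,0,0,0,0,0.2,0,0,0,0,0,0,0.1,0,0,0,0,0,0,0.1,0,0,0,0,0,0,0.1]
  newtons: 10

```text
time: 6.62
position: [0.5004, 0.0493, 0.0523]
tool_rot: [0.83, 0.558, 0.001, 0.001]
ft_force: [-0.1, -0.3, 3.0]
grip_width: 0.0263
grip_force: 10.0
```

>>> send_rows:
  increments: [0,0,0,0,0,1.5,0.1,0,0,0,0,0,3,0.1,0,0,0,0,0,3.5,0.1,0,0,0,0,0,3,0.1,0,0,0,-0.4,-2,0.5,0.1,0,0,0,-0.5,-4,0,0.1,0,0,0,-0.5,-4,0,0.1,0,0,0,-0.5,-4,0,0.1,0,0,0,-0.5,-4,0,0.1,0,0,0,-0.5,-4,0,0.1,0,0,0,-0.5,-3,0,0.1,0,0,0,-0.3,-1.5,0,0.1,0,0,0,0,0,0,0.1]

```text
time: 7.7
position: [0.4627, -0.2194, 0.1669]
tool_rot: [0.831, 0.556, 0.0, 0.002]
ft_force: [0.0, -0.3, 0.1]
grip_width: 0.0269
grip_force: 10.0
```

```bash
python3 - <<'E'
from h import *
c=cam("wrist");np.savez("w3.npz",W=pts(c),**c);save(c,"w3.png");print(robot.get_obs()["position"])
W=pts(c);v=(W[...,2]>.028)&(W[...,2]<.042)&(np.hypot(W[...,0]-.455,W[...,1]+.285)<.09)
Q=W[v];print(v.sum(),Q.min(0),Q.max(0))
A=np.c_[2*Q[:,:2],np.ones(len(Q))];s=np.linalg.lstsq(A,(Q[:,:2]**2).sum(1),rcond=None)[0];print("dish",s[:2],np.sqrt(s[2]+s[0]**2+s[1]**2))
E
```

```text
[ 0.46245107 -0.21705985  0.16664539]
581 [ 0.40990196 -0.30765197  0.02806586] [ 0.5160987  -0.22136147  0.03900135]
dish [ 0.45676927 -0.2800721 ] 0.05784210866136537
```

View pics/w3.png

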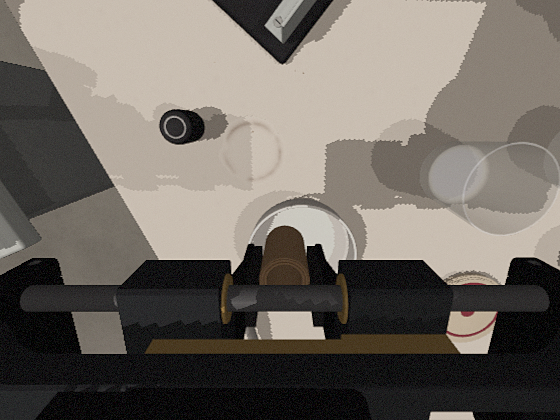

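The cap stands upright at (181,127). The core is in the jaws over the dish's near rim at (300,240).

>>> send_rows:
  increments: [0,0,0,-0.2,-2,0,0.1,0,0,0,-0.2,-2.6,0,0.1,0,0,0,-0.2,-1.7,-2,0.1,0,0,0,0,0,-3.5,0.1,0,0,0,0,0,-3.5,0.1,0,0,0,0,0,-2.3,0.1,0,0,0,0,0,-1,0.1,0,0,0,0,0,0,0.1,0,0,0,0,0,-0.2,0.1,0,0,0,0,0,0,0.1]

```text
time: 8.58
position: [0.4576, -0.2785, 0.0424]
tool_rot: [0.83, 0.558, 0.0, 0.001]
ft_force: [1.0, -0.2, 0.2]
grip_width: 0.0266
grip_force: 10.0
```

>>> send_rows:
  increments: [0,0,0,0,0,-0.2,0.1,0,0,0,0,0,-0.1,0.1,0,0,0,0,0,-0.1,0.1,0,0,0,0,0,0,0.1]

```text
time: 8.92
position: [0.4568, -0.2787, 0.0378]
tool_rot: [0.83, 0.558, 0.0, 0.0]
ft_force: [0.4, 1.2, -0.0]
grip_width: 0.0267
grip_force: 10.0
```

>>> send_rows:
  increments: [0,0,0,0,0,-0.1,0.1,0,0,0,0,0,-0.1,0.1,0,0,0,0,0,0,0.1]

```text
time: 9.17
position: [0.4571, -0.279, 0.0365]
tool_rot: [0.83, 0.558, 0.0, 0.001]
ft_force: [-1.3, 0.7, 9.6]
grip_width: 0.0264
grip_force: 10.0
```

>>> send_rows:
  increments: [0,0,0,0,0,0,0.5,0,0,0,0,0,0,0.5,0,0,0,0,0,1.5,0.5,0,0,0,0,0,4,0.5,0,0,0,0,0,4,0.5,0,0,0,-0.2,1.5,3.5,0.6,0,0,0,-0.5,3.9,0.4,0.8,0,0,0,-0.5,3.9,0.2,1,0,0,0.05,-0.5,3.9,0.2,1,0,0,0,-0.5,3.9,0.2,1,0,0,0,-0.5,3.9,0.2,1,0,0,0,-0.5,3.9,0.2,1,0,0,0,-0.5,3.9,0.2,1,0.088,-0.0308,0,-0.5,3.9,0.2,1,0.088,-0.0308,0,-0.5,3.9,0.2,1,0.088,-0.0308,0,-0.5,3.9,0,1,0.088,-0.0308,0,-0.5,3.9,0,1,0.088,-0.0308,0,-0.5,3.9,0,1,0.088,-0.0308,0,0,2.6,0,1,0,0,0,0,0,0,1]

```text
time: 10.83
position: [0.3915, 0.2318, 0.1843]
tool_rot: [0.784, 0.556, 0.223, -0.162]
ft_force: [-0.4, -1.2, -0.4]
grip_width: 0.0874
grip_force: 0.0
```

```bash
cat > go.py <<'E'
from h import *
from scipy.spatial.transform import Rotation as R
def err(tcp,n,yd):  # tool z=-n, tool y=yd
    o=robot.get_obs();M=R.from_quat(o["tool_rot"]).as_matrix()
    n=n/np.linalg.norm(n);y=yd-(yd@n)*n;y/=np.linalg.norm(y);z=-n
    T=np.c_[np.cross(y,z),y,z]
    print("t",o["time"],"pos",o["position"].round(4),"q",o["q"].round(2))
    print("shift cm",((tcp-o["position"])*100).round(2),"turn",R.from_matrix(T@M.T).as_rotvec().round(4))
E
python3 - <<'E'
from go import *
n=np.array([-.175,-.5,.848]);top=np.array([.4037,.2675,.0747]);tcp=top-.028*n
err(tcp+.1*n,n,np.array([.9438,-.3305,0]))
c=cam("wrist");np.savez("w4.npz",W=pts(c),**c);save(c,"w4.png")
E
```

```text
t 10.8333 pos [0.3915 0.2318 0.1843] q [-0.08  0.36  2.18  0.95  0.69 -0.52]
shift cm [-0.04 -0.03 -4.85] turn [-0.0025 -0.0057 -0.0011]
```

View pics/w4.png

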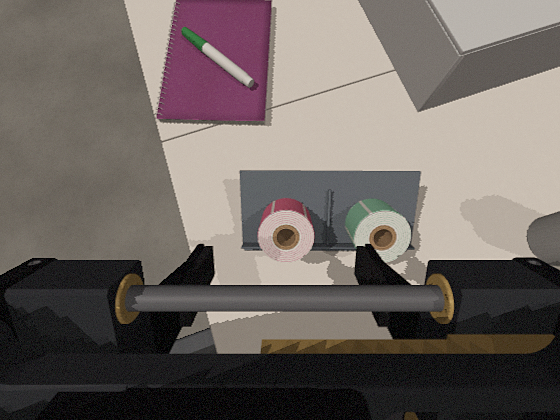

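The pink roll's end face is at (286,236), the green one's at (383,238), and the pink roll is centred between the fingers. One finer measurement before going down.

```bash
python3 - <<'E'
from go import *
c=dict(np.load("w4.npz"));W=c["W"];im=c["image"];hsv=cv2.cvtColor(im,cv2.COLOR_RGB2HSV)
yy,xx=np.mgrid[:420,:560]
mm=((xx-286)**2+(yy-236)**2<32**2)&(hsv[...,1]<70)&(im.mean(-1)>140)&(W[...,2]>.045)
l=cv2.connectedComponents(mm.astype(np.uint8))[1];mm=l==np.bincount(l[l>0]).argmax()
k=max(cv2.findContours(mm.astype(np.uint8),0,2)[0],key=cv2.contourArea);e=cv2.fitEllipse(cv2.convexHull(k))
Q=W[mm];md=np.median(Q,0);n0=np.linalg.svd(Q-Q.mean(0),full_matrices=0)[2][2];n0*=np.sign(n0[2])
C=-c["R"].T@c["t"];d=c["R"].T@np.array([(e[0][0]-c["cx"])/c["fx"],(e[0][1]-c["cy"])/c["fy"],1]);t=C+d*((Q.mean(0)-C)@n0)/(d@n0)
print(e,n0,t)
n=np.array([-.175,-.5,.848]);tcp=t-.028*n
err(tcp,n,np.array([.9438,-.3305,0]))
E
```

```text
((285.37969970703125, 234.96624755859375), (53.6917610168457, 56.753387451171875), 128.47161865234375) [-0.17994489 -0.48823693  0.85395816] [0.40311277 0.2683923  0.07505057]
t 10.8833 pos [0.3928 0.2301 0.1843] q [-0.09  0.36  2.18  0.94  0.69 -0.52]
shift cm [  1.52   5.23 -13.3 ] turn [ 0.002  -0.0049 -0.0007]
```

>>> send_rows:
  increments: [0,0,0,-0.1,0.1,-2.4,1,0,0,0,-0.1,0.1,-2.4,1,0,0,0,0.44,1.25,-2.12,1,0,0,0,0.44,1.25,-2.12,1,0,0,0,0.44,1.25,-2.12,1,0,0,0,0.26,0.75,-1.27,1,0,0,0,0.17,0.5,-0.85,1,0,0,0,0,0,0,1,0,0,0,0,0,0,1]
  newtons: 30

```text
time: 11.63
position: [0.4109, 0.2815, 0.0521]
tool_rot: [0.784, 0.557, 0.224, -0.159]
ft_force: [0.3, -0.1, 0.0]
grip_width: 0.0868
grip_force: 0.0
```

```bash
python3 - <<'E'
from go import *
n=np.array([-.175,-.5,.848]);t=np.array([.4032,.2681,.075]);err(t-.028*n,n,np.array([.9438,-.3305,0]))
E
```

```text
t 11.6333 pos [0.4109 0.2815 0.0521] q [ 0.06  0.73  2.19  1.6   0.51 -1.15]
shift cm [-0.28  0.06 -0.09] turn [ 0.002  -0.0008 -0.0006]
```

>>> send_rows:
  increments: [0,0,0,-0.2,0.05,0,0.8,0,0,0,0,0,0,0.7,0,0,0,0,0,0,0.6,0,0,0,0,0,0,0.4,0,0,0,0,0,0,0.4,0,0,0,0,0,0,0.4]
  newtons: 30

```text
time: 12.13
position: [0.4085, 0.2822, 0.0528]
tool_rot: [0.784, 0.556, 0.224, -0.159]
ft_force: [0.2, -2.0, 0.9]
grip_width: 0.0551
grip_force: 4.1
```

>>> send_rows:
  increments: [0,0,0,0,0,0,0.4,0,0,0,0,0,0,0.4,0,0,0,-0.18,-0.5,0.85,0.4,0,0,0,-0.35,-1,1.7,0.4,0,0,0,-0.44,-1.25,2.12,0.4,0,0,0,-0.2,-0.6,3,0.4,0,0,0,0,0,3.5,0.4,0,0,0,0,0,2.5,0.4,-0.088,0.0308,0,0.8,-1,0,0.4,-0.088,0.0308,0,1.6,-2.4,0,0.4,-0.088,0.0308,0,1.6,-2.4,0,0.4,-0.088,0.0308,0,1.6,-2.4,0,0.4,-0.088,0.0308,0,1.6,-2.4,0,0.4,-0.088,0.0308,0,1.6,-2.4,0,0.4,0,0,0,1.4,-2.4,0,0.4,0,0,0,0.7,-1.2,0,0.4,0,0,0,0,0,0,0.4,0,0,0,0,0,0,0.4]

```text
time: 13.63
position: [0.5011, 0.0869, 0.1851]
tool_rot: [0.816, 0.578, 0.007, -0.009]
ft_force: [-0.0, 0.5, -1.0]
grip_width: 0.0547
grip_force: 30.0
```

```bash
python3 - <<'E'
from go import *
c=cam("wrist");np.savez("w5.npz",W=pts(c),**c);save(c,"w5.png")
err(np.array([.4995,.0497,.13]),np.array([0,0,1.]),np.array([.9438,-.3305,0]));o=robot.get_obs();print(o["ft_force"],o["grip_width"],o["grip_force"])
E
```

```text
t 13.6833 pos [0.5005 0.0873 0.1852] q [-0.06  0.43  1.77  0.03  0.93  0.26]
shift cm [-0.1  -3.76 -5.52] turn [-0.0235  0.0007  0.0004]
[-0.23008205  0.09434642 -0.83790779] 0.05451925618172878 29.995885389284922
```

View pics/w5.png

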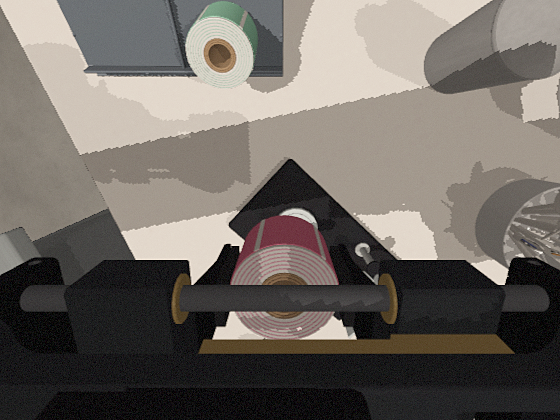

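The roll is in the jaws with its end face at (285,290). The spindle is hidden behind it and the turntable shows at (298,215). I'll measure the roll's pose in the hand.

```bash
cat > roll.py <<'E'
from go import *
def rollpose(c):
    o=robot.get_obs();M=R.from_quat(o["tool_rot"]).as_matrix();W=pts(c)
    L=(W-o["position"])@M                      # tool frame
    hsv=cv2.cvtColor(c["image"],cv2.COLOR_RGB2HSV)
    f=(np.hypot(L[...,0],L[...,1])<.031)&(L[...,2]<-.02)&(L[...,2]>-.036)&(c["image"].mean(-1)>95)
    Q=L[f];A=np.c_[Q[:,:2],np.ones(len(Q))];s=np.linalg.lstsq(A,Q[:,2],rcond=None)[0]
    for _ in range(3):
        k=abs(A@s-Q[:,2])<.002;s=np.linalg.lstsq(A[k],Q[k,2],rcond=None)[0]
    b=hsv[...,0]*0
    side=(L[...,2]>-.022)&(L[...,2]<.02)&(abs(L[...,1])<.024)&(L[...,0]>0.008)&(L[...,0]<.035)&(hsv[...,1]>60)
    S=L[side];cy=S[:,0]-np.sqrt(.028**2-S[:,1]**2)
    top,bot=S[:,2]<-.012,S[:,2]>-.005
    print("face plane",s,k.sum(),"axis x from side",np.median(cy),np.median(cy[top]),np.median(cy[bot]),side.sum())
E
python3 - <<'E'
from roll import *
c=cam("wrist");rollpose(c)
E
```

```text
face plane [ 0.00169187 -0.00131727 -0.02681936] 4844 axis x from side -0.0033190301741921335 -0.0033401430122698902 -0.0032964219814733894 1773
```

>>> send_rows:
  increments: [-0.0235,0.0007,0,0,-1.2,0,0.4,0,0,0,0,-1.5,-1.5,0.4,0,0,0,0,-0.75,-2.5,0.4,0,0,0,0,0,-1.5,0.4,0,0,0,0,0,0,0.4,0,0,0,0,0,0,0.4]

```text
time: 14.23
position: [0.5008, 0.0534, 0.1304]
tool_rot: [0.815, 0.579, 0.0, 0.0]
ft_force: [0.6, -0.7, -0.9]
grip_width: 0.0549
grip_force: 30.0
```

```bash
python3 - <<'E'
from roll import *
err(np.array([.5005,.0527,.0435]),np.array([0,0,1.]),np.array([.9438,-.3305,0]))
# spindle top vs roll bottom in the side and scene cameras: roll axis from pink side
c=cam("wrist");rollpose(c)
E
```

```text
t 14.2333 pos [0.5008 0.0534 0.1304] q [-0.12  0.52  1.83 -0.    0.79  0.22]
shift cm [-0.03 -0.07 -8.69] turn [ 0.0003  0.0004 -0.0013]
face plane [ 0.00135817  0.00087311 -0.02616798] 4784 axis x from side -0.00342824843675397 -0.003414733435169362 -0.003424254050716353 1760
```

>>> send_rows:
  increments: [0,0,0,-0.03,-0.05,-1.5,0.4,0,0,0,0,0,-1,0.4,0,0,0,0,0,-1,0.4,0,0,0,0,0,-1,0.4,0,0,0,0,0,-1,0.4,0,0,0,0,0,0,0.4]

```text
time: 14.78
position: [0.5009, 0.0523, 0.0741]
tool_rot: [0.815, 0.579, -0.0, 0.0]
ft_force: [-1.5, -0.1, -0.9]
grip_width: 0.0547
grip_force: 30.0
```

Threaded with no contact force. Continuing.

>>> send_rows:
  increments: [0,0,0,0,0,-1,0.4,0,0,0,0,0,-1,0.4,0,0,0,0,0,-0.5,0.4,0,0,0,0,0,-0.2,0.4,0,0,0,0,0,0,0.4,0,0,0,0,0,-0.15,0.4,0,0,0,0,0,-0.1,0.4,0,0,0,0,0,0,0.4]

```text
time: 15.45
position: [0.5022, 0.0521, 0.0465]
tool_rot: [0.815, 0.579, 0.001, 0.002]
ft_force: [-0.2, 0.6, -0.9]
grip_width: 0.0548
grip_force: 30.0
```

>>> send_rows:
  increments: [0,0,0,0,0,-0.1,0.4,0,0,0,0,0,-0.1,0.4,0,0,0,0,0,-0.1,0.4,0,0,0,0,0,0,0.4]

```text
time: 15.78
position: [0.5023, 0.0521, 0.0441]
tool_rot: [0.815, 0.579, 0.001, 0.002]
ft_force: [-0.6, -0.2, 5.0]
grip_width: 0.0546
grip_force: 30.0
```

>>> send_rows:
  increments: [0,0,0,0,0,0,0.7,0,0,0,0,0,0,0.85,0,0,0,0,0,0,0.85,0,0,0,0,0,1.5,0.85,0,0,0,0,0,3,0.85,0,0,0,0,0,4,0.85,0,0,0,-0.5,-0.8,3,0.7,0,0,0,-2,-3,0,0.6,0,0,0,-2.1,-3.4,0,0.55,0,0,0,-2.1,-3.4,0,0.55,0,0,0,-2,-3.2,0,0.55,0,0,0,-1.4,-2.2,0,0.55,0,0,0,0,0,0,0.55,0,0,0,0,0,0,0.55]

```text
time: 16.95
position: [0.4006, -0.1089, 0.1584]
tool_rot: [0.816, 0.577, 0.001, 0.001]
ft_force: [0.1, 1.5, -0.7]
grip_width: 0.0481
grip_force: 0.0
```

```bash
python3 - <<'E'
from go import *
c=cam("wrist");W=pts(c);save(c,"w6.png")
m=(abs(W[...,2]-.044)<.005)&(np.hypot(W[...,0]-.4,W[...,1]+.109)<.03)
Q=W[m];(x,y),r=cv2.minEnclosingCircle((Q[:,:2]*1e4).astype(np.float32));print("cap",x/1e4,y/1e4,r/1e4,Q.mean(0))
err(np.array([.4003,-.1087,.018]),np.array([0,0,1.]),np.array([.9438,-.3305,0]))
# roll on spindle: top face height
m=(np.hypot(W[...,0]-.4995,W[...,1]-.05)<.035)&(W[...,2]>.05)&(W[...,2]<.08);Q=W[m]
print("roll top",m.sum(),np.median(Q,0),Q.min(0),Q.max(0))
E
```

```text
cap 0.398549951171875 -0.1097967041015625 0.01592921447753906 [ 0.39899643 -0.10884397  0.04476013]
t 17.0 pos [ 0.4011 -0.1081  0.1583] q [-0.53  0.38  2.02  0.    0.74 -0.2 ]
shift cm [ -0.08  -0.06 -14.03] turn [0.0007 0.0036 0.001 ]
roll top 1337 [0.48932717 0.02766127 0.07001889] [0.47146676 0.02049657 0.05000385] [0.5156906  0.04731771 0.07302726]
```

View pics/w6.png

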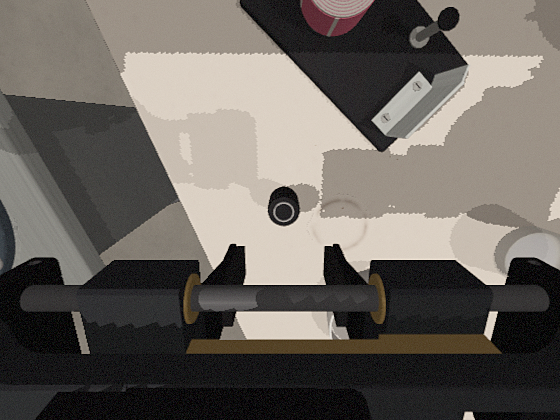

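The cap is upright at (283,208), below the jaws. The roll's top face is at 70 mm, so it is seated.

>>> send_rows:
  increments: [0,0,0,-0.2,-0.1,-3,0.55,0,0,0,0,0,-4,0.55,0,0,0,0,0,-4,0.55,0,0,0,0,0,-2,0.55,0,0,0,0,0,-0.9,0.55,0,0,0,0,0,0,0.5,0,0,0,0,0,0,0.3,0,0,0,0,0,0,0.1,0,0,0,0,0,0,0.1,0,0,0,0,0,0,0.1]
  newtons: 15

```text
time: 17.83
position: [0.3998, -0.109, 0.0203]
tool_rot: [0.815, 0.579, 0.002, 0.003]
ft_force: [0.2, 0.7, -0.6]
grip_width: 0.0315
grip_force: 15.0
```

>>> send_rows:
  increments: [0,0,0,0,0,1.5,0.1,0,0,0,0,0,4,0.1,0,0,0,0,0,4,0.1,0,0,0,0.5,0.8,3.2,0.1,0,0,0,2,3.1,0.3,0.1,0,0,0,2.1,3.3,0,0.1,0,0,0,2.1,3.3,0,0.1,0,0,0,2,3.2,0,0.1,0,0,0,1.4,2.2,0,0.1,0,0,0,0,0,0,0.1,0,0,0,0,0,0,0.1]

```text
time: 18.75
position: [0.5002, 0.0512, 0.15]
tool_rot: [0.814, 0.58, 0.001, 0.002]
ft_force: [-0.6, 0.5, -0.3]
grip_width: 0.0316
grip_force: 15.0
```

```bash
python3 - <<'E'
from go import *
err(np.array([.501,.0502,.0905]),np.array([0,0,1.]),np.array([.9438,-.3305,0]))
c=cam("wrist");W=pts(c);p=robot.get_obs()["position"]
m=(np.hypot(W[...,0]-p[0],W[...,1]-p[1])<.022)&(abs(W[...,2]-p[2]-.024)<.006);Q=W[m]
(x,y),r=cv2.minEnclosingCircle((Q[:,:2]*1e4).astype(np.float32));print("cap top",m.sum(),x/1e4,y/1e4,r/1e4,np.median(Q,0))
m=(np.hypot(W[...,0]-.5,W[...,1]-.05)<.04)&(abs(W[...,2]-.07)<.006);Q=W[m];print("roll",m.sum(),Q.min(0),Q.max(0),np.median(Q,0))
E
```

```text
t 18.75 pos [0.5002 0.0512 0.15  ] q [-0.12  0.49  1.82 -0.    0.83  0.21]
shift cm [ 0.08 -0.1  -5.95] turn [ 0.0014  0.0046 -0.0041]
cap top 1570 0.500951904296875 0.054665362548828124 0.02016561584472656 [0.50197895 0.05895512 0.17436331]
roll 2332 [0.47170891 0.02443702 0.06400389] [0.52836188 0.07781453 0.07574441] [0.5058655  0.05748511 0.0709477 ]
```

>>> send_rows:
  increments: [0,0,0,0.05,-0.1,-2,0.1,0,0,0,0,0,-1,0.1,0,0,0,0,0,-1,0.1,0,0,0,0,0,-0.8,0.1,0,0,0,0,0,-0.5,0.1,0,0,0,0,0,0,0.1]

```text
time: 19.3
position: [0.5004, 0.049, 0.0954]
tool_rot: [0.816, 0.578, 0.001, 0.001]
ft_force: [0.9, 1.4, -1.0]
grip_width: 0.0315
grip_force: 15.0
```

>>> send_rows:
  increments: [0,0,0,0,0,-0.2,0.1,0,0,0,0,0,-0.15,0.1,0,0,0,0,0,-0.1,0.1,0,0,0,0,0,-0.1,0.1,0,0,0,0,0,0,0.1]

```text
time: 19.72
position: [0.5006, 0.0491, 0.0909]
tool_rot: [0.815, 0.579, 0.001, 0.002]
ft_force: [0.5, 1.1, -1.8]
grip_width: 0.0315
grip_force: 15.0
```

>>> send_rows:
  increments: [0,0,0,0,0,-0.1,0.1,0,0,0,0,0,-0.1,0.1,0,0,0,0,0,0,0.1]

```text
time: 19.97
position: [0.5008, 0.0494, 0.09]
tool_rot: [0.815, 0.579, 0.002, 0.002]
ft_force: [-1.4, 1.6, 9.1]
grip_width: 0.0318
grip_force: 15.0
```

Seated. Release, retreat up, and check.

>>> send_rows:
  increments: [0,0,0,0,0,0,0.5,0,0,0,0,0,0,0.6,0,0,0,0,0,0,0.6,0,0,0,0,0,1.5,0.6,0,0,0,0,0,3,0.6,0,0,0,0,0,4,0.6,0,0,0,0,0,4,0.6,0,0,0,0,0,3,0.6,0,0,0,0,0,0,0.6,0,0,0,0,0,0,0.6]

```text
time: 20.8
position: [0.5015, 0.0489, 0.2455]
tool_rot: [0.815, 0.579, 0.003, 0.003]
ft_force: [-0.2, -0.2, 0.1]
grip_width: 0.0523
grip_force: 0.0
```

```bash
python3 - <<'E'
from go import *
a=cam("wrist");b=cam("side");W=pts(a)
m=(np.hypot(W[...,0]-.5,W[...,1]-.05)<.025)&(W[...,2]>.105)&(W[...,2]<.13);print(m.sum(),np.median(W[m],0))
im=np.hstack([a["image"],b["image"][120:400,200:460].repeat(1,0)[:280]] if 0 else [cv2.resize(a["image"],(400,300)),cv2.resize(b["image"][130:400,160:440],(400,300))])
cv2.imwrite("pics/f.png",im[:,:,::-1])
E
```

```text
737 [0.49973528 0.04976721 0.11503568]
```

View pics/f.png

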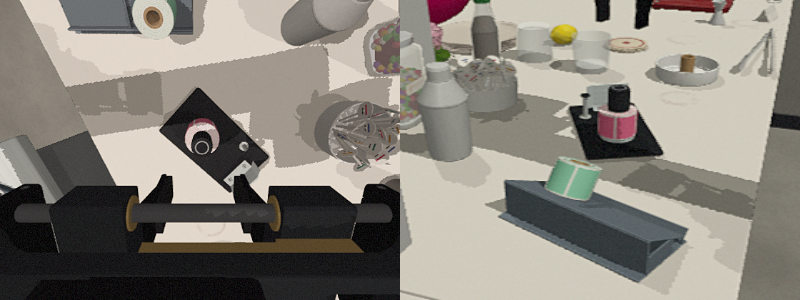

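The pink roll is on the dispenser with the cap on top (right half, 618,110). The core stands in the dish (687,65), the green roll is still in its bay (573,180), and the bystanders haven't moved.

```bash
python3 -c "
from rig import robot
print(robot.hand_in())"
```

```text
the job is handed in; nothing more can be done
None
```

The job is done and handed in at about 21 s: the core is in the dish, the pink roll is seated on the spindle with the cap resting on it, and the green roll, shaker, tumbler and pot of picks were left alone.

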